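Change the cell in a battery test jig

ROBOT

A 6-joint arm with a two-finger parallel gripper is mounted at the origin on the work surface. World frame = base frame: x ahead of the robot, y to its left, z up, the work surface at z = 0. Lengths are in m, angles in degrees, forces in N, time in s.
With the tool pointing down it reaches from about 0.4 to 0.825 m from the base axis. Payload 7 kg.
Tool frame: the origin (TCP) lies midway between the tips of the shut fingers; the grasp point (between the pads) lies ctrl.grasp_offset behind it (ctrl.grasp_offset is the distance from the TCP to the grasp point, in m); z points along the fingers, y is the line along which they close (so a half turn about z gives the same grasp; the last joint's range is limited). The gripper opens to 88 mm and grips with 3 to 60 N. Pads are 19 mm wide; open, the fingers measure 130 mm over their backs; the gripper's body (78 mm by 193 mm) begins 47 mm behind the grasp point.
Start: joints at [88.127, 20.546, 0.682, 0, -70.136, -16.507], TCP at [0.213, 0.641, 0.227] pointing down, gripper open.
Joint ranges: [-176.03, 176.03], [-82.01, 121.73], [-58.28, 71.71], [-173.87, 95.51], [-174.79, -0.11], [-173.66, 173.66]. Speed limits (degrees/s): [136.94, 136.94, 172.46, 180, 180, 180].

INTERFACE

Orientations are given as [roll, pitch, yaw] about the fixed x, y, z axes, in that order (R = Rz(yaw) Ry(pitch) Rx(roll)).
In Python, from plant import ctrl gives the robot as it stands. The module is installed in compiled form; this text tells all that it offers.
- The arm moves only by the tool send_rows, never from a script. Its argument "increments" is a list that holds one entry, the list of rows, each a list of 4 numbers: the shift along the world's x, y, z normalised to -1 to 1, where 1 is 0.2 m, then the turn about the world's z normalised to -1 to 1, where 1 is 1.5 rad. In form: [[[x, y, z, roll], ...]]. A call has 1 to 12 rows; each row is the pose to reach, as a shift and turn from the pose commanded when the call began; what a row does not reach only later rows make up. A row lasts 1/8 s, in which the tool goes at most 62.5 mm and 10.7 degrees, less where a joint would pass 70% of its speed; a pose out of reach is approached as far as the arm can. A call with a number of a shift or a turn outside -1 to 1 is refused whole. A call with a gripper value outside its range is refused whole. "jaw" is the opening, from 0 (shut) to 1 (fully open), set as the call begins (left out, the last holds). The fingers move at their own pace and stop on an object; the grip force is fixed at half the most. Time passes only in rows, so rows that repeat a pose let the fingers close. It gives the time, the measured TCP pose, the force, the opening and the grip force at its end, in the units of the state.
- ctrl.get_obs(): the state, without advancing time (a new reading comes with each control period).
- ctrl.snapshot(name): name is "side" or "top" or "wrist"; returns the picture (420x560x3 uint8, red, green, blue); there is no depth.
- ctrl.calibration(name): a dict with "mtx" (3x3 intrinsics, pixels), "eye" and "attitude" of the camera in the world. Camera axes: x right, y up, looking along -z (the intrinsics and any distortion apply to the point x, -y, -z); pixel columns grow to the right and rows downward; lengths in m; the calibration is good to about 2 mm. The wrist camera is an equidistant fisheye: a pixel r from the principal point sees the ray r / f radians off the axis. A picture is of the moment at which its call begins: read the wrist's pose just before it. calibration takes no time and is no camera call; for the wrist camera it gives the pose at the moment of the call.
- ctrl.close_job(): hands the job in; it is judged then, once.
Trained networks look in the newest picture that a camera, given by its name, has taken for a name from the list of things; names that differ only in an ending like _2 or _b are one class to them, and where a whole thing is asked for, a point or a joint stands for the part that bears it (a point fixed in the world has none). Each returns a list of dicts, best first, with "conf" (0 to 1); they miss things now and then, are a little off and sometimes report something else, mostly with a low value. They report only what shows in the picture. A call takes as long as a camera call. They do not tell look-alikes from the thing itself.
- ctrl.trace(thing, camera): "mask" (420x560 bool, what is visible of it) and "bbox" ([left, top, right, bottom] in pixels, round what is visible of it).
- ctrl.spot_point(thing, camera): "pixel" ([row, column] in pixels: a listed point, or the origin of a listed thing).
The state is a dict: "clock": time; "joint_pos": joint angles; "qvel": joint speeds; "tau": joint torques, N m; "tool_pos": TCP position; "orientation": TCP orientation; "force": force on the tool from outside, world axes, zero at the start; "moment": the same for the moment, N m; "opening": finger opening in m; "gripper_force": force on a finger pad.
Only numpy, scipy, OpenCV 4.12 (cv2) and the standard library are available. Lean on these libraries where they do the work, as an engineer would, in place of code of your own. Each camera call takes 0.05 s, during which the arm holds its last target. There are 200 camera calls.

TASK

Change the cell in the test jig: push the sliding contact carriage fully back to its rear stop, lift the tested cell out and lay it down in the blue walled tray, then lay the waiting cell from its stand into the jig's cradle. Finally push the carriage forward so that it slides the new cell home, held with no gap between the two brass contacts. Set the cells down rather than dropping them, and leave the upright spare cells and the meter where they are.

Things in the scene. Friction and masses are not known exactly. Their poses are not given: they have to be found in the camera images.
- jig: Fixed bench jig, aluminium base plate 340 x 110 x 15 mm. Origin: centre of its underside; x along the slide towards the fixed head, y across, z up. A trough of two black sloping strips (x -15 to 130 mm, 41 mm wide: narrower than a cell) carries a lying cell along x with its axis at y 0, z 60 mm; home is with its centre at x 82.5 mm. Rear stop block at x -163 to -141, top z 50 mm.
- head_contact (a point): On the jig: centre of the face of the fixed brass contact, a disc of 26 mm, at x 130, z 60 mm in the jig's frame, same axes. Behind it the grey head block, x 135 to 165 mm, 60 mm wide, top at z 100 mm.
- carriage (a joint): Slide of the contact carriage along the jig's x, in m: 0 = fully back at the rear stop; 0.080 = touching a cell that is home; 0.083 = end of travel. A dark steel block 40 x 60 mm, z 32 to 90 mm, with a push tab on top and a rod whose brass end face is 75 mm ahead of the tab's middle, at z 60 mm. About 2 N of friction; it stays where it is left.
- push_tab (a point): On the carriage: centre of the aluminium push tab, an upright plate 10 mm thick along the slide, 50 mm wide across it, z 90 to 135 mm, this point at z 115 mm; at jig x = -0.120 m + the joint value. Its axes are the jig's. Both faces are free to push on.
- tested_cell: Light grey cylindrical battery cell with bare steel ends, 46 mm diameter, 95 mm long, 0.3 kg, lying in the jig at the start. Origin: its centre; x is its long axis.
- new_cell: Identical cell, lying on the stand at the start. Origin: its centre; x is its long axis.
- tray: Fixed blue tray for tested cells, outside 140 (x) x 190 (y) mm, walls 4 mm thick and 30 mm high, floor 4 mm. Two troughs of sloping strips along its x, at y -42 and +42 mm, both empty; a cell lying in one has its centre at z 36 mm. Origin: centre of its underside.
- stand: Fixed blue stand without walls, base 130 (x) x 80 (y) x 10 mm, one trough along its x that carries a cell with its centre at y 0, z 46 mm. Origin: centre of its underside.
- spare_a: Bystander: a cell standing upright, 46 mm diameter, 95 mm high. Origin: centre of its underside.
- spare_b: Bystander: another cell standing upright, same size. Origin: centre of its underside.
- meter: Bystander: black hand-held meter lying on its back, 150 x 78 x 36 mm, long side along its x. Origin: centre of its underside.
Things that resemble listed ones, but are neither listed nor needed, are in the scene too. Leave any black or brown look-alike of the tray alone.

How it is judged:
By the outcome, as a careful person would: the job done as asked, in the order asked, and still so for the second after the job is handed in, with the robot touching nothing.
It also fails if it takes over 72 s, if anything falls off the work surface, if the arm or the gripper's body presses on something with over 40 N, if the wrist force passes 120 N, or if a joint passes its speed limit or range.

## Working session

There is one attempt and no reset: what is moved stays moved. The work goes in short steps, Python scripts to look and compute and a tool call to move; the robot and the scene stay as the last step left them, time stands still between calls to the robot, and variables do not carry over. Pictures are saved under pics/ and viewed, at most 10 in all, crops included, and the job is handed in when it is done.

Besides the shell and the picture viewer there is one more tool, called by a JSON object that holds its "api" and its "payload". send_rows: Moves the arm, as the interface text tells. Its arguments: {"type":"object","properties":{"increments":{"type":"array"},"jaw":{"type":"number"}},"required":["increments"]}

```bash
mkdir -p pics
cat > h.py <<'E'
import numpy as np, cv2
from plant import ctrl
from scipy.spatial.transform import Rotation as R
def rot(a):
    a=np.array(a,float)
    if a.shape==(3,3): return a
    if a.size==4: raise ValueError(a)
    return R.from_euler('xyz',a,degrees=True).as_matrix()
def ray(c,px,wrist=False):
    K=np.array(c['mtx']);r,col=px
    x=(col-K[0,2])/K[0,0];y=(r-K[1,2])/K[1,1]
    if wrist:
        t=np.hypot(x,y);s=np.sin(t)/max(t,1e-9);d=np.array([x*s,-y*s,-np.cos(t)])
    else: d=np.array([x,-y,-1.])
    return rot(c['attitude'])@d
def onz(c,px,z,wrist=False):
    d=ray(c,px,wrist);e=np.array(c['eye']);return e+d*(z-e[2])/d[2]
E
python3 - <<'E'
from h import *
print(ctrl.get_obs(), ctrl.grasp_offset)
for n in('top','side','wrist'):
    print(n,ctrl.calibration(n))
    im=ctrl.snapshot(n); cv2.imwrite(f'pics/{n}0.png',im[:,:,::-1])
    c=ctrl.calibration(n)
    for t,z in dict(jig=0,head_contact=.06,push_tab=.115,carriage=.06,tested_cell=.06,new_cell=.046,tray=0,stand=0,spare_a=0,meter=0).items():
        if n=='wrist' : continue
        try:
            for d in ctrl.spot_point(t,n)[:4]: print(n,t,np.round(d['pixel'],1),round(d['conf'],2),np.round(onz(c,d['pixel'],z),3))
        except Exception as e: print(t,e)
E
```

```text
{'clock': 0.0, 'joint_pos': array([ 8.81259140e+01,  2.05909983e+01,  6.35109384e-01, -2.14072287e-02,
       -7.01358895e+01, -1.65084827e+01]), 'qvel': array([ 0.01793751, -0.05106431,  0.02416772,  0.04568433, -0.00502507,
       -0.07876467]), 'tau': array([-1.12643229e-03, -5.82722211e+01,  2.93062431e+01,  6.99694186e+00,
        7.00664241e-03, -1.47305182e-04]), 'tool_pos': array([0.21271417, 0.64009886, 0.22563372]), 'orientation': array([ 1.79906286e+02, -6.78749667e-03, -1.83898533e+01]), 'force': array([-0.29119963,  0.22827696, -0.57379332]), 'moment': array([-0.01699452, -0.01935886,  0.00616392]), 'gripper_force': 0.0, 'opening': 0.08742610661764619} 0.0188
top {'mtx': array([[509.29098646,   0.        , 284.28312106],
       [  0.        , 509.29098646, 210.79863352],
       [  0.        ,   0.        ,   1.        ]]), 'eye': array([ 0.29767252, -0.10171973,  1.71306137]), 'attitude': array([  7.09586265,   0.14315529, -89.82166231])}
top jig [185.9 260. ] 0.98 [ 0.596 -0.014  0.   ]
top head_contact [180.  218.5] 0.91 [0.605 0.12  0.06 ]
top push_tab [178.5 282. ] 0
[... 1252 characters left out ...]
ell [155.  259.7] 0.82 [0.536 0.322 0.046]
side tray [347.8 287.7] 0.9 [ 0.433 -0.584  0.   ]
side tray [273.3 200.6] 0.56 [ 0.244 -0.259  0.   ]
side stand [163.5 255.2] 0.66 [0.521 0.338 0.   ]
side spare_a [211.6 333.3] 0.93 [ 0.727 -0.037  0.   ]
side spare_a [247.  360.4] 0.84 [ 0.753 -0.239  0.   ]
side spare_a [185.4 286.8] 0.56 [0.607 0.158 0.   ]
side meter [189.1 331.7] 0.64 [0.764 0.1   0.   ]
wrist {'mtx': array([[325.1922621 ,   0.        , 275.33211611],
       [  0.        , 325.1922621 , 208.43287733],
       [  0.        ,   0.        ,   1.        ]]), 'eye': array([0.29126329, 0.61311839, 0.38526253]), 'attitude': array([-1.77480003e+01, -1.95345894e-02, -1.08335489e+02])}
```

Run:
```python
import cv2
im=cv2.imread('pics/top0.png'); cv2.imwrite('pics/top0c.png',cv2.resize(im[100:330,110:460],(800,526),interpolation=cv2.INTER_CUBIC))
im=cv2.imread('pics/side0.png'); cv2.imwrite('pics/side0c.png',cv2.resize(im[110:410,160:480],(640,600),interpolation=cv2.INTER_CUBIC))
```

```text
(no output)
```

View pics/top0c.png

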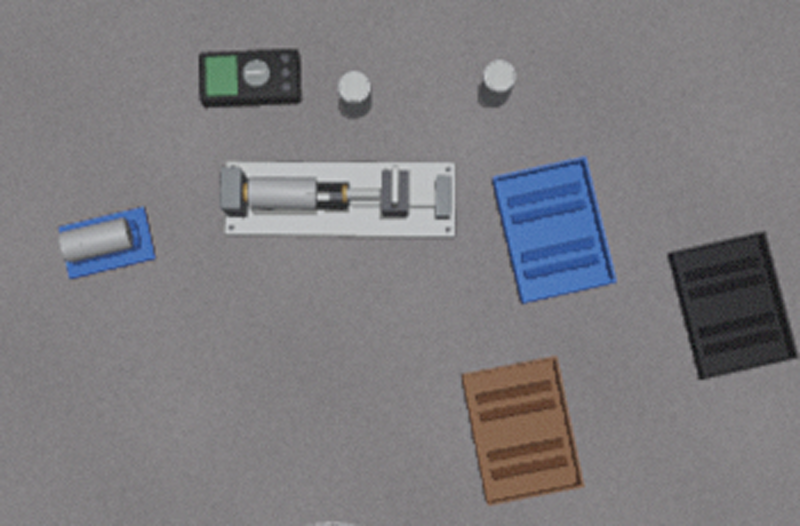

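View pics/side0c.png

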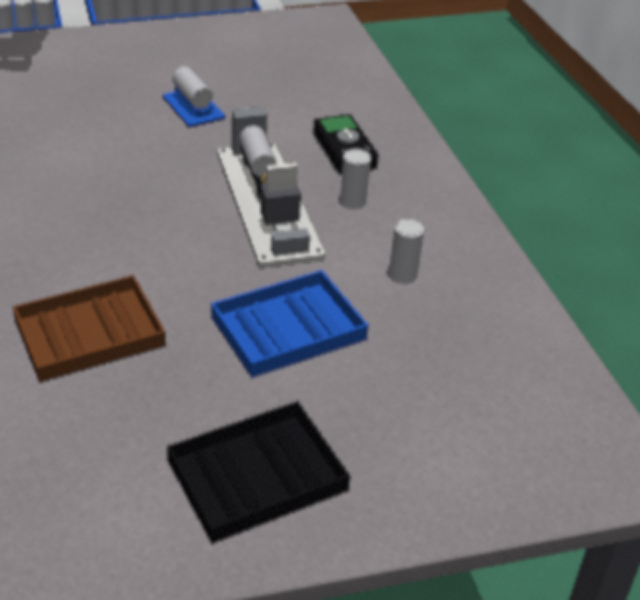

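The pictures show three trays: blue at top pixel (202,354), brown (287,337), black (233,430). I choose the blue one. Two cells are lying down: the one in the jig at (186,231) is the tested cell, and the one on the blue stand at (201,152) is the new one. The upright cells at (143,261) and (140,324) are the spares. The carriage tab stands at (178,282), and its rod has a gap to the cell. Next I fit the poses.

```bash
cat >> h.py <<'E'
def fit(c,mask,z,wrist=False):
    cs,_=cv2.findContours(mask.astype(np.uint8),cv2.RETR_EXTERNAL,cv2.CHAIN_APPROX_NONE)
    k=max(cs,key=cv2.contourArea)[:,0]
    P=np.array([onz(c,(p[1],p[0]),z,wrist)[:2] for p in k],np.float32)
    (x,y),(w,h),a=cv2.minAreaRect(P*1000)
    if w<h: w,h,a=h,w,a+90
    return np.round([x,y,w,h,(a+90)%180-90],1)
E
python3 - <<'E'
from h import *
for n in('top','side','wrist'):
    ctrl.snapshot(n); c=ctrl.calibration(n); w=n=='wrist'
    for t,z in dict(jig=.015,tray=.03,stand=.01,tested_cell=.06,new_cell=.046,push_tab=.115).items():
        if n=='side' and t not in('tray',): continue
        for d in ctrl.trace(t,n)[:2]: print(n,t,round(d['conf'],2),np.round(d['bbox']),fit(c,d['mask'],z,w))
    if w:
        for t,z in dict(jig=0,head_contact=.06,push_tab=.115,tested_cell=.06,new_cell=.046,stand=0,spare_a=0,meter=0).items():
            for d in ctrl.spot_point(t,n)[:2]: print(n,t,np.round(d['pixel'],1),round(d['conf'],2),np.round(onz(c,d['pixel'],z,True),3))
E
```

```text
top jig 0.71 [206. 168. 308. 204.] [590.1  -4.2 345.5 116.5 -89.9]
top tray 0.78 [332. 172. 382. 234.] [ 546.6 -322.   193.7  143.7   12.9]
top tray 0.66 [400. 203. 456. 263.] [ 434.8 -580.8  191.2  149.5   12.7]
top stand 0.88 [140. 190. 176. 221.] [526.9 333.7 128.2  79.1 -75.6]
top tested_cell 0.82 [217. 176. 251. 193.] [593.6  70.7  96.   43.4 -89.8]
top tested_cell 0.51 [330. 171. 382. 234.] [ 539.8 -319.4  191.   143.9   13.1]
top new_cell 0.85 [137. 194. 166. 215.] [525.5 341.2 103.8  46.3 -77.1]
top new_cell 0.32 [257. 131. 274. 153.] [ 7.428e+02 -3.150e+01  6.560e+01  4.700e+01  5.000e-01]
top push_tab 0.74 [259. 170. 291. 195.] [584.2 -65.7  92.4  67.8 -89.8]
side tray 0.91 [263. 248. 344. 302.] [ 539.3 -337.6  207.8  172.1   12.8]
side tray 0.81 [163. 245. 242. 300.] [ 256.3 -291.7  199.3  176.1   11. ]
```

View pics/wrist0.png

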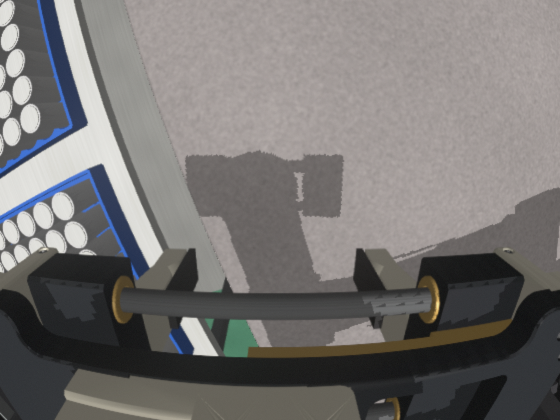

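The wrist view shows only bare table and bench trays at the left, so it doesn't help yet. I am moving towards the jig.

{"api": "send_rows", "payload": {"increments": [[[0.95,-1,0.35,-0.833],[0.95,-1,0.35,-0.833],[0.95,-1,0.35,-0.833],[0.95,-1,0.35,-0.833],[0.95,-1,0.35,-0.833],[0.95,-1,0.35,-0.833],[0.95,-1,0.35,-0.833],[0.95,-1,0.35,-0.833]]], "jaw": 0}}

```text
clock: 3.25
tool_pos: [0.403, 0.4404, 0.2967]
orientation: [-180.0, 0.0, -89.9]
force: [0.5, 0.2, -0.0]
opening: 0.0131
gripper_force: 0.0
```

{"api": "send_rows", "payload": {"increments": [[[0.93,-1,0,0],[0.93,-1,0,0],[0.93,-1,0,0],[0.93,-1,0,0],[0.93,-1,0,0],[0.93,-1,0,0]]]}}

```text
clock: 4.0
tool_pos: [0.5898, 0.2391, 0.296]
orientation: [180.0, -0.0, -90.0]
force: [1.2, -0.2, 0.6]
opening: 0.0003
gripper_force: 0.0
```

{"api": "send_rows", "payload": {"increments": [[[0,-1,0,0],[0,-1,0,0],[0,-1,0,0],[0,-1,0,0],[0,-1,0,0]]]}}

```text
clock: 4.62
tool_pos: [0.5887, 0.0406, 0.2969]
orientation: [-180.0, 0.0, -89.9]
force: [0.4, -1.0, 0.2]
opening: 0.0007
gripper_force: 0.0
```

```bash
cat > look.py <<'E'
from h import *
import sys
def look(name,things,traces={}):
    c=ctrl.calibration('wrist'); im=ctrl.snapshot('wrist'); cv2.imwrite(f'pics/{name}.png',im[:,:,::-1])
    print('eye',c['eye'],c['attitude'])
    for t,z in things.items():
        for d in ctrl.spot_point(t,'wrist')[:2]: print(t,np.round(d['pixel'],1),round(d['conf'],2),np.round(onz(c,d['pixel'],z,True),4))
    for t,z in traces.items():
        for d in ctrl.trace(t,'wrist')[:1]: print('mask',t,round(d['conf'],2),np.round(d['bbox']),fit(c,d['mask'],z,True))
E
python3 - <<'E'
from look import *
look('w1',dict(jig=0,head_contact=.06,push_tab=.115,tested_cell=.06,spare_a=0),dict(jig=.015,tested_cell=.06,tray=.03))
E
```

```text
eye [ 0.58849115 -0.04361402  0.45550271] [-1.77261258e+01 -1.13637657e-02 -1.79885184e+02]
jig [130.2 270. ] 0.65 [ 0.5958 -0.0122  0.    ]
head_contact [233.5 272.9] 0.66 [0.5913 0.1173 0.06  ]
push_tab [ 62.  274.3] 0.7 [ 0.5896 -0.0919  0.115 ]
push_tab [132.4 273.2] 0.53 [ 0.5906 -0.0178  0.115 ]
tested_cell [194.8 270.7] 0.65 [0.594  0.0648 0.06  ]
tested_cell [222.9 154.9] 0.63 [0.7519 0.1038 0.06  ]
spare_a [118.9 173.7] 0.95 [ 0.7335 -0.032   0.    ]
mask jig 0.64 [230.   6. 317. 251.] [591.4  -9.9 347.5 110.8  89.9]
mask tested_cell 0.67 [252. 155. 291. 242.] [591.8  72.9 107.5  45.9  90. ]
mask tray 0.89 [438.   3. 543.  30.] [ 251.7 -220.1  210.1   49.8   15.3]
```

View pics/w1.png

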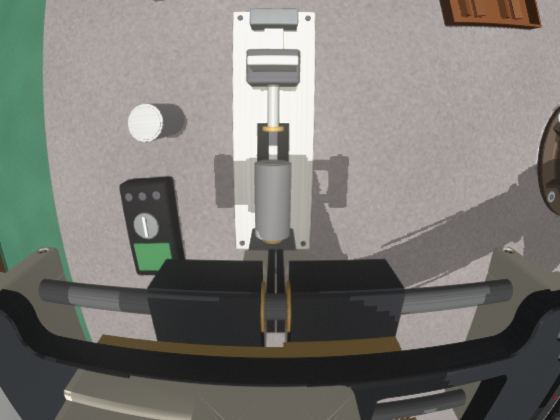

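The view runs from the rear stop at row 18 and the tab at row 58 to the rod disc at row 128 and the tested cell at rows 161-241. The jig's axis is at world x ≈ 0.5905, and the tab is at y ≈ -0.092. I'll lower the shut fingers in front of the tab and push it back.

{"api": "send_rows", "payload": {"increments": [[[0.01,-0.475,-0.3,0],[0.01,-0.475,-0.6,0],[0.01,-0.475,-0.92,0],[0.01,-0.475,-0.92,0],[0.01,-0.475,-0.92,0],[0.01,-0.475,-0.92,0]]]}}

```text
clock: 5.82
tool_pos: [0.5921, -0.0541, 0.1142]
orientation: [-179.9, -0.0, -89.9]
force: [-0.7, -0.8, -0.6]
opening: 0.0004
gripper_force: 0.0
```

{"api": "send_rows", "payload": {"increments": [[[0,-0.05,0,0],[0,-0.1,0,0],[0,-0.14,0,0],[0,-0.18,0,0],[0,-0.21,0,0],[0,-0.23,0,0],[0,-0.25,0,0],[0,-0.25,0,0]]]}}

```text
clock: 6.82
tool_pos: [0.5903, -0.1049, 0.1122]
orientation: [179.9, -0.0, -90.0]
force: [1.5, 1.2, -0.7]
opening: 0.0002
gripper_force: 0.0
```

{"api": "send_rows", "payload": {"increments": [[[0,-0.01,0,0],[0,-0.02,0,0],[0,-0.025,0,0],[0,-0.03,0,0],[0,-0.035,0,0],[0,-0.035,0,0]]]}}

```text
clock: 7.58
tool_pos: [0.5909, -0.1116, 0.1126]
orientation: [-180.0, -0.0, -90.0]
force: [-1.8, 1.0, -0.4]
opening: 0.0001
gripper_force: 0.6
```

{"api": "send_rows", "payload": {"increments": [[[0,-0.005,0,0],[0,-0.01,0,0],[0,-0.015,0,0],[0,-0.02,0,0],[0,-0.02,0,0]]]}}

```text
clock: 8.2
tool_pos: [0.591, -0.1123, 0.1126]
orientation: [-180.0, 0.2, -90.0]
force: [-3.5, 17.7, 3.3]
opening: 0.0001
gripper_force: 9.3
```

{"api": "send_rows", "payload": {"increments": [[[0,0.1,0,0],[0,0.2,0.3,0],[0,0.5,0.5,0],[0,0.93,0.5,0],[0,0.93,0.5,0],[0,0.93,0.5,0]]], "jaw": 1}}

```text
clock: 8.95
tool_pos: [0.5913, 0.073, 0.2132]
orientation: [-179.9, -0.0, -89.8]
force: [0.3, -1.2, -0.2]
opening: 0.0547
gripper_force: 0.0
```

Run:
```python
from look import *
c=dict(mtx=ctrl.calibration('wrist')['mtx'],eye=np.array([ 0.58849115,-0.04361402,0.45550271]),attitude=[-17.726,-.011,-179.885])
for p,z in [((11.5,274),.015),((248,274),.015),((128,274),.073),((161,274),.078),((161,274),.083),((241,274),.083),((241,274),.06),((52,274),.135),((64,274),.135),((181,256),.06),((181,291),.06)]: print(p,z,np.round(onz(c,p,z,True),4))
look('w2',dict(push_tab=.115,tested_cell=.06))
print(ctrl.get_obs()['tool_pos'])
```

```text
(11.5, 274) 0.015 [ 0.5904 -0.178   0.015 ]
(248, 274) 0.015 [0.59  0.159 0.015]
(128, 274) 0.073 [ 0.5899 -0.0199  0.073 ]
(161, 274) 0.078 [0.5899 0.0187 0.078 ]
(161, 274) 0.083 [0.5898 0.0178 0.083 ]
(241, 274) 0.083 [0.5898 0.1181 0.083 ]
(241, 274) 0.06 [0.5898 0.1281 0.06  ]
(52, 274) 0.135 [ 0.5898 -0.0992  0.135 ]
(64, 274) 0.135 [ 0.5898 -0.0871  0.135 ]
(181, 256) 0.06 [0.6124 0.0469 0.06  ]
(181, 291) 0.06 [0.5687 0.0468 0.06  ]
eye [ 0.59113079 -0.01111501  0.37189626] [-1.76929272e+01  5.67701281e-02 -1.79740182e+02]
tested_cell [189.  274.7] 0.56 [0.5917 0.0682 0.06  ]
[0.59089087 0.07027013 0.21259951]
```

View pics/w2.png

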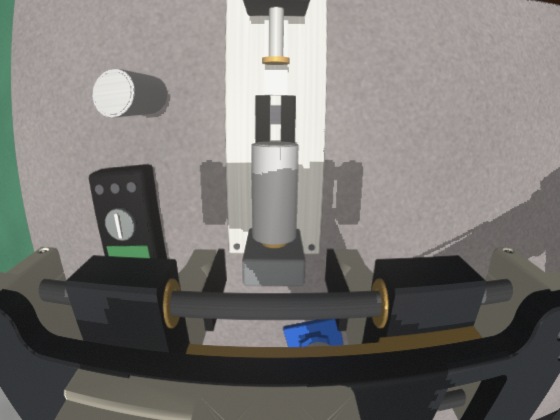

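The carriage is at the rear stop: the rod disc at row 60 is well clear of the cell at rows 145-243, and the open fingers straddle the cell. I'm descending and gripping.

{"api": "send_rows", "payload": {"increments": [[[0,0,-0.3,0],[0,0,-0.55,0],[0,0,-0.75,0],[0,0,-0.83,0],[0,0,-0.84,0],[0,0,-0.84,0]]]}}

```text
clock: 9.85
tool_pos: [0.592, 0.0706, 0.046]
orientation: [-179.9, 0.0, -90.0]
force: [0.8, 0.3, 0.6]
opening: 0.0874
gripper_force: 0.0
```

{"api": "send_rows", "payload": {"increments": [[[0,0,0,0],[0,0,0,0],[0,0,0,0],[0,0,0,0],[0,0,0,0],[0,0,0,0]]], "jaw": 0}}

```text
clock: 10.6
tool_pos: [0.5924, 0.0708, 0.0452]
orientation: [-179.8, 0.0, -89.9]
force: [4.4, -1.3, 1.8]
opening: 0.0453
gripper_force: 30.0
```

{"api": "send_rows", "payload": {"increments": [[[0,0,0.1,0],[0,0,0.3,0],[0,0,0.6,0],[0,0,0.95,0],[0,0,0.95,0],[0,0,0.95,0]]]}}

```text
clock: 11.35
tool_pos: [0.5897, 0.0706, 0.2336]
orientation: [179.9, 0.0, -90.0]
force: [0.1, 0.2, -3.7]
opening: 0.0454
gripper_force: 30.0
```

{"api": "send_rows", "payload": {"increments": [[[-0.05,-0.25,0.1,0.05],[-0.1,-0.5,0.2,0.1],[-0.15,-0.75,0.3,0.15],[-0.2,-1,0.35,0.15],[-0.2,-1,0.35,0.15],[-0.2,-1,0.35,0.15]]]}}

```text
clock: 12.1
tool_pos: [0.5498, -0.1294, 0.302]
orientation: [179.8, 0.1, -77.1]
force: [-0.6, -0.4, -4.1]
opening: 0.0449
gripper_force: 30.0
```

{"api": "send_rows", "payload": {"increments": [[[0,-0.2,0,0],[0,-0.35,0,0],[0,-0.35,0,0],[0,-0.35,0,0],[0,-0.35,0,0]]]}}

```text
clock: 12.72
tool_pos: [0.5509, -0.1983, 0.304]
orientation: [180.0, 0.0, -77.0]
force: [0.6, -0.2, -3.4]
opening: 0.0452
gripper_force: 30.0
```

Run:
```python
from look import *
look('w3',dict(tray=0,),dict(tray=.03))
print(ctrl.get_obs()['tool_pos'],ctrl.get_obs()['orientation'])
```

```text
eye [ 0.56951758 -0.28036077  0.46268243] [-1.77409691e+01 -8.23371904e-02 -1.66955293e+02]
tray [ 80.8 298.4] 0.97 [ 0.5463 -0.3255  0.    ]
tray [165.6 463.1] 0.57 [ 0.2554 -0.2759  0.    ]
mask tray 0.94 [406. 116. 523. 217.] [ 259.8 -273.6  208.7  143.6   11.2]
[ 0.55098271 -0.19872361  0.30456628] [-1.79995048e+02  3.69092116e-03 -7.70187348e+01]
```

View pics/w3.png

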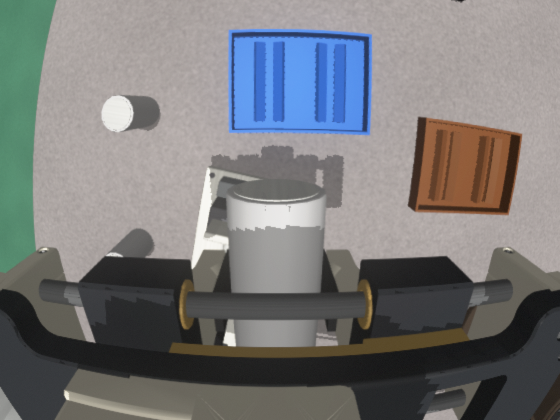

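The blue tray is at rows 30-133, columns 229-371, with both troughs empty. The gripped cell is at rows 180-350. I'll fit the tray from its blue colour.

```bash
cat > blue.py <<'E'
from h import *
def blue(png,c,z,box):
    im=cv2.imread(png).astype(int); m=((im[:,:,0]-im[:,:,2])>60)
    k=np.zeros_like(m); k[box[0]:box[1],box[2]:box[3]]=1
    return fit(c,m&k,z,True)
E
python3 - <<'E'
from blue import *
c=dict(mtx=ctrl.calibration('wrist')['mtx'],eye=np.array([0.56951758,-0.28036077,0.46268243]),attitude=[-17.741,-.0823,-166.955])
print(blue('pics/w3.png',c,.03,(10,145,200,400)))
# trough gap centres
for col in (254,284,316,346,269,331): print(col,np.round(onz(c,(82,col),.02,True),4))
im=cv2.imread('pics/w3.png').astype(int); print(im[82,225:376,0].tolist())
E
```

```text
[ 545.  -324.3  190.8  140.8   12.8]
254 [ 0.6046 -0.3085  0.02  ]
284 [ 0.5656 -0.3174  0.02  ]
316 [ 0.524  -0.3279  0.02  ]
346 [ 0.4843 -0.3389  0.02  ]
269 [ 0.585  -0.3128  0.02  ]
331 [ 0.5043 -0.3332  0.02  ]
[164, 167, 177, 211, 238, 238, 200, 118, 147, 225, 240, 241, 241, 241, 241, 241, 241, 241, 241, 241, 241, 242, 242, 242, 242, 242, 242, 242, 238, 175, 168, 203, 208, 208, 209, 207, 208, 207, 208, 207, 231, 242, 243, 243, 243, 243, 243, 241, 223, 210, 209, 210, 209, 209, 209, 209, 201, 179, 171, 225, 242, 243, 243, 243, 243, 243, 243, 243, 243, 243, 243, 243, 243, 243, 243, 243, 243, 242, 243, 242, 242, 242, 242, 242, 242, 242, 242, 242, 240, 223, 177, 164, 162, 180, 202, 209, 209, 208, 208, 208, 210, 221, 236, 240, 240, 240, 240, 237, 186, 182, 205, 208, 209, 208, 209, 208, 209, 207, 205, 181, 183, 234, 238, 238, 238, 237, 237, 237, 237, 237, 237, 236, 236, 236, 236, 236, 236, 234, 209, 123, 97, 96, 98, 143, 229, 233, 212, 175, 169, 170, 167]
```

{"api": "send_rows", "payload": {"increments": [[[0.175,-0.58,0,0],[0.175,-0.58,-0.2,0],[0.175,-0.58,-0.5,0],[0.175,-0.58,-0.8,0],[0.175,-0.58,-0.95,0],[0.175,-0.58,-0.95,0],[0.175,-0.58,-0.95,0]]]}}

```text
clock: 13.75
tool_pos: [0.5872, -0.3158, 0.1165]
orientation: [-179.9, -0.1, -77.0]
force: [1.0, 0.3, -3.0]
opening: 0.0452
gripper_force: 30.0
```

{"api": "send_rows", "payload": {"increments": [[[0,0,-0.15,0],[0,0,-0.28,0],[0,0,-0.36,0],[0,0,-0.4,0],[0,0,-0.425,0],[0,0,-0.435,0],[0,0,-0.435,0],[0,0,-0.435,0]]]}}

```text
clock: 14.75
tool_pos: [0.5861, -0.3156, 0.028]
orientation: [-180.0, -0.0, -77.1]
force: [-0.4, 0.6, -3.9]
opening: 0.0454
gripper_force: 30.0
```

{"api": "send_rows", "payload": {"increments": [[[0,0,-0.01,0],[0,0,-0.02,0],[0,0,-0.025,0],[0,0,-0.03,0],[0,0,-0.03,0]]]}}

```text
clock: 15.38
tool_pos: [0.586, -0.3155, 0.0217]
orientation: [-180.0, -0.0, -77.1]
force: [0.0, 0.6, -3.3]
opening: 0.0455
gripper_force: 30.0
```

{"api": "send_rows", "payload": {"increments": [[[0,0,-0.005,0],[0,0,-0.01,0],[0,0,-0.01,0],[0,0,-0.01,0]]]}}

```text
clock: 15.88
tool_pos: [0.587, -0.3157, 0.0211]
orientation: [-179.9, -0.1, -77.0]
force: [0.3, 1.9, 6.5]
opening: 0.0452
gripper_force: 30.0
```

{"api": "send_rows", "payload": {"increments": [[[0,0,0,0],[0,0,0,0],[0,0,0,0],[0,0,0,0]]], "jaw": 0.6}}

```text
clock: 16.38
tool_pos: [0.5858, -0.3155, 0.0194]
orientation: [180.0, 0.0, -77.1]
force: [-0.4, 0.3, 0.6]
opening: 0.0526
gripper_force: 0.0
```

{"api": "send_rows", "payload": {"increments": [[[0,0,0.05,0],[0,0,0.15,0],[0,0,0.4,0],[0,0,0.7,0],[0,0,1,0],[0,0,1,0]]]}}

```text
clock: 17.12
tool_pos: [0.5885, -0.3167, 0.227]
orientation: [-179.5, -0.4, -77.0]
force: [0.1, -0.2, -1.0]
opening: 0.0529
gripper_force: 0.0
```

{"api": "send_rows", "payload": {"increments": [[[-0.3,1,0.4,0],[-0.3,1,0.4,0],[-0.3,1,0.4,0],[-0.3,1,0.4,0],[-0.3,1,0.4,0]]], "jaw": 1}}

```text
clock: 17.75
tool_pos: [0.5257, -0.1136, 0.3015]
orientation: [-179.8, -0.0, -76.9]
force: [1.1, 0.1, 0.3]
opening: 0.0871
gripper_force: 0.0
```

Run:
```python
from look import *
look('w4',dict(tested_cell=.036))
```

```text
eye [ 0.5437486  -0.19569704  0.46024801] [-1.76975312e+01  1.63616569e-01 -1.66857228e+02]
tested_cell [ 13.5 261.4] 0.57 [ 0.5912 -0.3151  0.036 ]
```

View pics/w4.png

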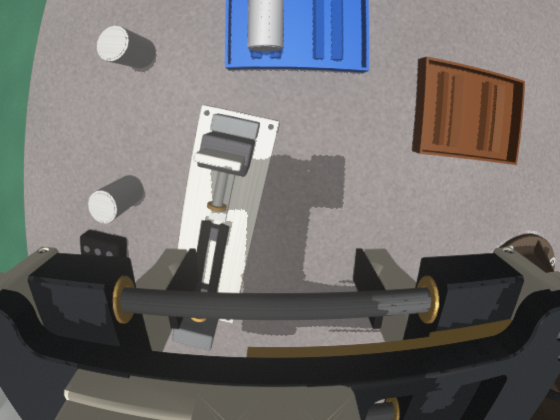

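The tested cell lies in the left trough of the blue tray (rows 0-50, col 265). The carriage is still back and the jig is empty. Next is the stand.

{"api": "send_rows", "payload": {"increments": [[[0,1,0,0],[0,1,0,0],[0,1,0,0],[0,1,0,0]]]}}

```text
clock: 18.35
tool_pos: [0.526, 0.0866, 0.2984]
orientation: [179.9, -0.0, -77.0]
force: [0.1, -0.9, -0.8]
opening: 0.0876
gripper_force: 0.0
```

{"api": "send_rows", "payload": {"increments": [[[0,1,0,0],[0,1,0,0],[0,1,0,0],[0,1,0,0]]]}}

```text
clock: 18.85
tool_pos: [0.5263, 0.2864, 0.2977]
orientation: [179.9, -0.1, -77.0]
force: [0.5, -0.7, 0.1]
opening: 0.0875
gripper_force: 0.0
```

{"api": "send_rows", "payload": {"increments": [[[0,0.25,0,0],[0,0.25,0,0],[0,0.25,0,0],[0,0.25,0,0]]]}}

```text
clock: 19.35
tool_pos: [0.5263, 0.3331, 0.2996]
orientation: [180.0, -0.0, -77.2]
force: [0.3, -0.2, 0.7]
opening: 0.088
gripper_force: 0.0
```

Run:
```python
from look import *
from blue import blue
look('w5',dict(new_cell=.046,stand=0),dict(new_cell=.046,stand=.01))
c=ctrl.calibration('wrist')
print(ctrl.get_obs()['tool_pos'],ctrl.get_obs()['orientation'])
```

```text
eye [0.5445311  0.25104216 0.4582749 ] [-1.76994859e+01 -4.94381664e-02 -1.67125418e+02]
new_cell [178.3 271.2] 0.85 [0.5292 0.3404 0.046 ]
mask new_cell 0.84 [255. 140. 290. 220.] [524.4 343.1 104.7  45.9 -76.4]
mask stand 0.87 [247. 123. 306. 215.] [526.2 334.9 129.6  80.2 -76.1]
[0.52598227 0.33398684 0.29989021] [-1.79977582e+02  1.72084123e-02 -7.71161941e+01]
```

View pics/w5.png

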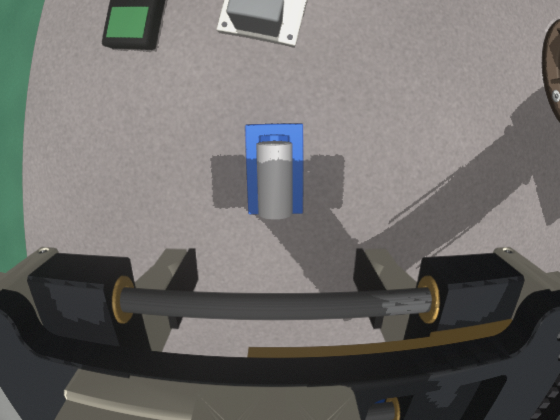

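The new cell is on the blue stand at rows 140-220, cols 257-292. Its centre is ≈ (0.526, 0.338), at yaw ≈ -76.2.

{"api": "send_rows", "payload": {"increments": [[[0,0.022,-0.3,0.01],[0,0.022,-0.6,0.01],[0,0.022,-0.9,0.01],[0,0.022,-0.9,0.01],[0,0.022,-0.9,0.01],[0,0.022,-0.9,0.01]]]}}

```text
clock: 20.35
tool_pos: [0.5273, 0.3402, 0.1228]
orientation: [-179.8, 0.1, -76.2]
force: [-0.2, -0.3, 0.9]
opening: 0.0878
gripper_force: 0.0
```

{"api": "send_rows", "payload": {"increments": [[[0,0,-0.2,0],[0,0,-0.35,0],[0,0,-0.44,0],[0,0,-0.44,0],[0,0,-0.44,0]]]}}

```text
clock: 20.98
tool_pos: [0.5267, 0.3398, 0.0332]
orientation: [-179.9, 0.1, -76.2]
force: [-1.2, -0.4, 0.7]
opening: 0.0875
gripper_force: 0.0
```

{"api": "send_rows", "payload": {"increments": [[[0,0,0,0],[0,0,0,0],[0,0,0,0],[0,0,0,0],[0,0,0,0],[0,0,0,0]]], "jaw": 0}}

```text
clock: 21.72
tool_pos: [0.5262, 0.3392, 0.0317]
orientation: [-180.0, 0.0, -76.2]
force: [2.4, 0.6, 0.1]
opening: 0.0456
gripper_force: 30.0
```

{"api": "send_rows", "payload": {"increments": [[[0,0,0.1,0],[0,0,0.3,0],[0,0,0.6,0],[0,0,0.95,0],[0,0,0.95,0],[0,0,0.95,0]]]}}

```text
clock: 22.48
tool_pos: [0.5252, 0.3387, 0.2211]
orientation: [180.0, 0.0, -76.2]
force: [-0.3, -0.3, -4.2]
opening: 0.0453
gripper_force: 30.0
```

{"api": "send_rows", "payload": {"increments": [[[0.1,-0.25,0,-0.06],[0.2,-0.5,0,-0.12],[0.3275,-0.75,0,-0.1605],[0.3275,-1,0,-0.1605],[0.3275,-1,0,-0.1605],[0.3275,-1,0,-0.1605]]]}}

```text
clock: 23.22
tool_pos: [0.5905, 0.1385, 0.2195]
orientation: [179.8, -0.1, -90.1]
force: [-0.8, -0.1, -2.4]
opening: 0.0454
gripper_force: 30.0
```

{"api": "send_rows", "payload": {"increments": [[[0,-0.25,0,0],[0,-0.438,0,0],[0,-0.438,0,0],[0,-0.438,0,0],[0,-0.438,0,0]]]}}

```text
clock: 23.85
tool_pos: [0.5913, 0.0526, 0.2211]
orientation: [180.0, -0.0, -89.9]
force: [0.2, 0.5, -3.1]
opening: 0.0452
gripper_force: 30.0
```

Run:
```python
from look import *
c=ctrl.calibration('wrist'); im=ctrl.snapshot('wrist'); cv2.imwrite('pics/w6.png',im[:,:,::-1])
print(ctrl.get_obs()['tool_pos'],ctrl.get_obs()['orientation'],c['eye'])
```

```text
[0.59133865 0.05249689 0.22121156] [ 1.79975484e+02 -2.42030630e-03 -8.99303365e+01] [ 0.59131081 -0.03153461  0.37981778]
```

View pics/w6.png

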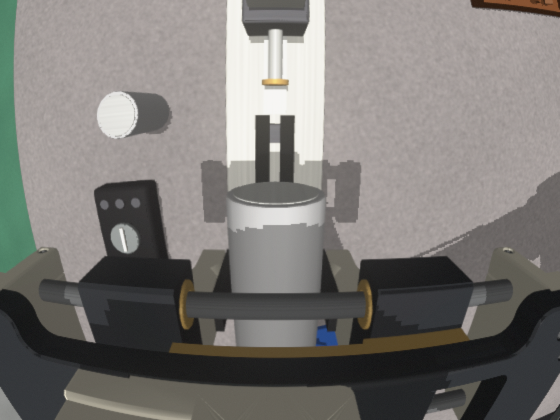

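The cell is held centred and aligned over the trough, with its near face at rows 181-205. The rod disc at row 82 is clear. I'm lowering it.

{"api": "send_rows", "payload": {"increments": [[[0,0,-0.25,0],[0,0,-0.5,0],[0,0,-0.68,0],[0,0,-0.78,0],[0,0,-0.83,0],[0,0,-0.85,0],[0,0,-0.85,0],[0,0,-0.85,0]]]}}

```text
clock: 24.9
tool_pos: [0.5919, 0.0516, 0.0525]
orientation: [-179.9, 0.0, -90.0]
force: [0.0, -0.2, -2.2]
opening: 0.0452
gripper_force: 30.0
```

{"api": "send_rows", "payload": {"increments": [[[0,0,-0.008,0],[0,0,-0.015,0],[0,0,-0.02,0],[0,0,-0.02,0]]]}}

```text
clock: 25.4
tool_pos: [0.5913, 0.0513, 0.0475]
orientation: [180.0, -0.0, -90.0]
force: [-0.8, 0.3, -3.5]
opening: 0.045
gripper_force: 30.0
```

{"api": "send_rows", "payload": {"increments": [[[0,0,-0.005,0],[0,0,-0.01,0],[0,0,-0.012,0],[0,0,-0.012,0]]]}}

```text
clock: 25.9
tool_pos: [0.5921, 0.0514, 0.046]
orientation: [-179.9, 0.0, -90.0]
force: [-0.6, -1.5, 5.7]
opening: 0.0452
gripper_force: 30.0
```

{"api": "send_rows", "payload": {"increments": [[[0,0,0,0],[0,0,0,0],[0,0,0,0],[0,0,0,0]]], "jaw": 0.75}}

```text
clock: 26.4
tool_pos: [0.5912, 0.0513, 0.045]
orientation: [180.0, -0.0, -90.0]
force: [-1.3, 0.4, 0.4]
opening: 0.0652
gripper_force: 0.0
```

{"api": "send_rows", "payload": {"increments": [[[0,0,0.05,0],[0,0,0.15,0],[0,0,0.4,0],[0,0,0.7,0],[0,-0.3,0.9,0],[0,-0.6,0.9,0],[0,-1,0.9,0],[0,-1,0.9,0],[0,-1,0.9,0]]]}}

```text
clock: 27.52
tool_pos: [0.591, -0.1505, 0.2258]
orientation: [-180.0, -0.0, -90.2]
force: [0.7, 0.5, -0.8]
opening: 0.0658
gripper_force: 0.0
```

{"api": "send_rows", "payload": {"increments": [[[0,-0.1,0,0],[0,-0.1,0,0],[0,-0.1,-0.2,0],[0,-0.1,-0.4,0],[0,-0.1,-0.56,0],[0,-0.1,-0.56,0],[0,-0.1,-0.56,0],[0,-0.1,-0.56,0]]], "jaw": 0}}

```text
clock: 28.52
tool_pos: [0.5925, -0.1685, 0.115]
orientation: [-179.8, -0.0, -90.0]
force: [-0.1, -0.1, 0.2]
opening: 0.0005
gripper_force: 0.0
```

{"api": "send_rows", "payload": {"increments": [[[0,0.04,0,0],[0,0.08,0,0],[0,0.11,0,0],[0,0.13,0,0],[0,0.15,0,0],[0,0.17,0,0],[0,0.19,0,0],[0,0.21,0,0],[0,0.23,0,0],[0,0.25,0,0],[0,0.27,0,0],[0,0.29,0,0]]]}}

```text
clock: 30.02
tool_pos: [0.5915, -0.1104, 0.1132]
orientation: [-180.0, 0.0, -90.0]
force: [1.6, -1.6, 1.2]
opening: 0.0005
gripper_force: 1.1
```

{"api": "send_rows", "payload": {"increments": [[[0,0.02,0,0],[0,0.04,0,0],[0,0.06,0,0],[0,0.08,0,0],[0,0.1,0,0],[0,0.12,0,0],[0,0.14,0,0],[0,0.16,0,0],[0,0.17,0,0],[0,0.18,0,0],[0,0.19,0,0],[0,0.19,0,0]]]}}

```text
clock: 31.52
tool_pos: [0.5914, -0.0727, 0.1131]
orientation: [-180.0, -0.0, -90.0]
force: [2.7, -2.9, -1.0]
opening: 0.0005
gripper_force: 1.7
```

Now the last ~11 mm, slowly.

{"api": "send_rows", "payload": {"increments": [[[0,0.01,0,0],[0,0.02,0,0],[0,0.03,0,0],[0,0.035,0,0],[0,0.04,0,0],[0,0.045,0,0],[0,0.05,0,0],[0,0.05,0,0]]]}}

```text
clock: 32.52
tool_pos: [0.5914, -0.0643, 0.1131]
orientation: [180.0, -0.1, -90.0]
force: [4.5, -11.6, -3.0]
opening: 0.0005
gripper_force: 5.9
```

{"api": "send_rows", "payload": {"increments": [[[0,0.005,0,0],[0,0.01,0,0],[0,0.015,0,0],[0,0.015,0,0],[0,0.015,0,0]]]}}

```text
clock: 33.15
tool_pos: [0.5914, -0.0641, 0.1132]
orientation: [179.9, -0.3, -90.1]
force: [7.7, -26.9, -5.8]
opening: 0.0004
gripper_force: 13.1
```

{"api": "send_rows", "payload": {"increments": [[[0,-0.03,0,0],[0,-0.1,0,0],[0,-0.2,0,0],[0,-0.2,0.5,0],[0,-0.2,0.9,0],[0,0.2,0.9,0],[0,0.4,0.9,0],[0,0.6,0.9,0],[0,0.6,0.9,0],[0,0.6,0.9,0]]]}}

```text
clock: 34.4
tool_pos: [0.5912, 0.0599, 0.293]
orientation: [180.0, -0.0, -90.0]
force: [0.6, -0.9, -0.0]
opening: 0.0001
gripper_force: 0.0
```

Run:
```python
from look import *
im=ctrl.snapshot('wrist')[:,:,::-1]; s=ctrl.snapshot('side')[:,:,::-1]
a=cv2.resize(im[0:260,190:360],(392,600),interpolation=cv2.INTER_CUBIC); b=cv2.resize(s[140:320,240:360],(400,600),interpolation=cv2.INTER_CUBIC)
cv2.imwrite('pics/end.png',np.hstack([a,b]))
```

```text
(no output)
```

View pics/end.png

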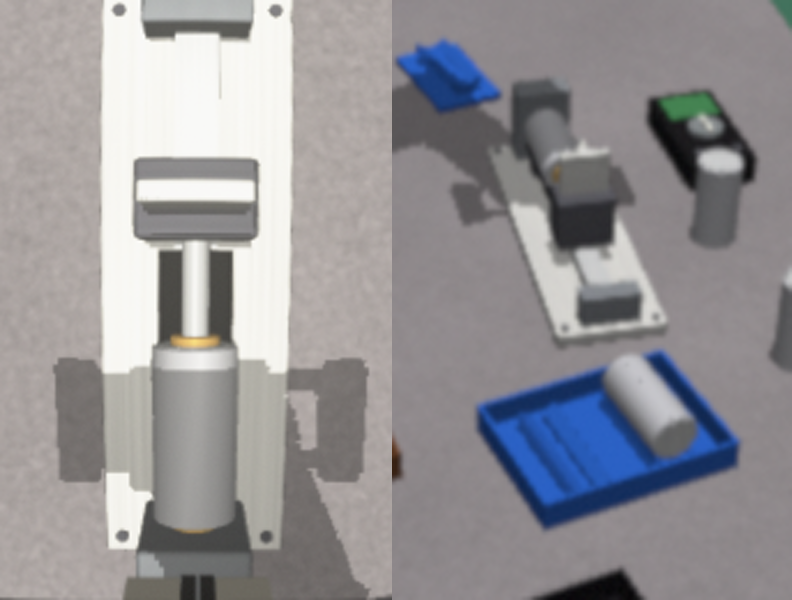

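The new cell is clamped between both brass contacts: the rod disc is against its near end and the far end is at the head contact. The tested cell lies in the blue tray and the bystanders are where they were. I'm handing in.

```bash
python3 -c "
from plant import ctrl
print(ctrl.close_job())"
```

```text
the job is handed in; nothing more can be done
None
```

The cell is changed and the job is handed in: the tested cell lies in the blue tray, and the new cell is pushed home with no gap visible at either contact (the push stopped solid at about 27 N). It took about 34 s on the robot's clock.

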